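# Set up the moulds and keel batten of a model hull

## Task

Set up the model hull on its building board, bottom up: stand the four plywood moulds square in the four bays, one to a bay with the foot fully down, the narrowest next to the stem post, the second narrowest next to the transom, the broadest beside that one, and the remaining mould between the broadest and the narrowest. Then lay the keel batten, right side up, along the tops so that it rests at the bottom of all four notches, midway between the stem post and the transom.

Things in the scene. Friction and masses are not known exactly. Their poses are not given: they have to be found in the camera images.
- building_board: Fixed plank 100 (x) x 436 (y) x 18 mm; rails and cleats on it, 12 mm high, tops bevelled 2 mm, leave four bays 64 (x) x 44 (y) mm with floor at z = 18 mm, centres at x = 0, y = -114, -38, 38, 114 mm. Origin: centre of the plank's underside, y lengthwise, z up. A foot fits with 4 mm (x) and 5 mm (y) play each way, its x along the board's x, either way round.
- stem_post: Dark slim upright post, 12 (x) x 18 (y) mm, 100 mm high on a foot 56 x 26 x 16 mm, fixed on the board 188 mm from its centre at one end, +y or -y, varying from start to start. Origin: centre of its underside, on the plank; axes as the board's.
- transom: Dark upright plate, 74 mm wide below (x), rounded to 20 mm at the top, 14 mm thick (y), 98 mm high on a foot 56 x 26 x 16 mm, fixed on the board 188 mm from its centre, at the end away from the stem post. Origin: centre of its underside, on the plank; axes as the board's.
- mould_1: Narrowest mould, 66 mm wide below, 38 mm at its top: a 12 mm plywood plate upright on the middle of a foot 56 (x) x 34 (y) x 18 mm, 118 mm high in all. Origin: centre of the foot's underside; x along the width, y through the plate, z up; both faces alike. Notch in the top edge: 20 mm wide below, 28 mm above, 14 mm deep. Take it from above across the plate, 70 to 100 mm up. 0.16 kg.
- mould_2: Second broadest mould, 118 mm wide below, 38 mm at its top: a 12 mm plywood plate upright on the middle of a foot 56 (x) x 34 (y) x 18 mm, 118 mm high in all. Origin: centre of the foot's underside; x along the width, y through the plate, z up; both faces alike. Notch in the top edge: 20 mm wide below, 28 mm above, 14 mm deep. Take it from above across the plate, 70 to 100 mm up. 0.16 kg.
- mould_3: Broadest mould, 142 mm wide below, 38 mm at its top: a 12 mm plywood plate upright on the middle of a foot 56 (x) x 34 (y) x 18 mm, 118 mm high in all. Origin: centre of the foot's underside; x along the width, y through the plate, z up; both faces alike. Notch in the top edge: 20 mm wide below, 28 mm above, 14 mm deep. Take it from above across the plate, 70 to 100 mm up. 0.16 kg.
- mould_4: Second narrowest mould, 94 mm wide below, 38 mm at its top: a 12 mm plywood plate upright on the middle of a foot 56 (x) x 34 (y) x 18 mm, 118 mm high in all. Origin: centre of the foot's underside; x along the width, y through the plate, z up; both faces alike. Notch in the top edge: 20 mm wide below, 28 mm above, 14 mm deep. Take it from above across the plate, 70 to 100 mm up. 0.16 kg.
- keel_batten: Pale straight bar 12 (x) x 300 (y) x 20 (z) mm, on the bench at the right. Origin: centre of its underside; y lengthwise, either end may lead. Take it from above across its 12 mm at mid-length. In the notches its underside is 122 mm above the board's underside, mid-length over mid-board. 0.06 kg.

How it is judged (in metres and radians):
At the end, for the whole second after the job is handed in: From the stem post: moulds 66, 118, 142, 94 mm wide, each within 9 mm of its bay's centre, foot down (4 mm), upright (0.1 rad), square (0.2 rad). Keel batten down in all notches (5 mm), 10 mm off the middle line at most, 25 mm lengthwise, 0.08 rad off line, right side up. All at rest (((y of stem_post in the frame of building_board above 0 m and y of mould_1 in the frame of building_board between 0.105 and 0.123 m and y of mould_2 in the frame of building_board between 0.029 and 0.047 m and y of mould_3 in the frame of building_board between -0.047 and -0.029 m and y of mould_4 in the frame of building_board between -0.123 and -0.105 m) or (y of stem_post in the frame of building_board below 0 m and y of mould_1 in the frame of building_board between -0.123 and -0.105 m and y of mould_2 in the frame of building_board between -0.047 and -0.029 m and y of mould_3 in the frame of building_board between 0.029 and 0.047 m and y of mould_4 in the frame of building_board between 0.105 and 0.123 m)) and x of mould_1 in the frame of building_board between -0.009 and 0.009 m and z of mould_1 in the frame of building_board between 0.014 and 0.022 m and angle between each of mould_1, mould_2, mould_3, mould_4, keel_batten's own z axis and vertical below 0.1 rad and angle between the x axis of each of mould_1, mould_2, mould_3, mould_4 and the x axis of building_board, either way round below 0.2 rad and linear speed of each of mould_1, mould_2, mould_3, mould_4, keel_batten below 0.02 m/s and x of mould_2 in the frame of building_board between -0.009 and 0.009 m and z of mould_2 in the frame of building_board between 0.014 and 0.022 m and x of mould_3 in the frame of building_board between -0.009 and 0.009 m and z of mould_3 in the frame of building_board between 0.014 and 0.022 m and x of mould_4 in the frame of building_board between -0.009 and 0.009 m and z of mould_4 in the frame of building_board between 0.014 and 0.022 m and x of keel_batten in the frame of building_board between -0.01 and 0.01 m and y of keel_batten in the frame of building_board between -0.025 and 0.025 m and z of keel_batten in the frame of building_board between 0.117 and 0.127 m and angle between the y axis of keel_batten and the y axis of building_board, either way round below 0.08 rad); the robot touches nothing.
It also fails if it takes over 118 s, if anything falls off the work surface, if the arm or the gripper's body presses on something with over 40 N, if the wrist force passes 120 N, or if a joint passes its speed limit or range.

## Robot

A 6-joint arm with a two-finger parallel gripper is mounted at the origin on a cart in front of the work surface, level with it; the furniture and walls round the work are solid. World frame = base frame: x ahead of the robot, y to its left, z up, the work surface at z = 0. Lengths are in m, angles in degrees, forces in N, time in s.
With the tool pointing down it reaches from about 0.4 to 0.825 m from the base axis. Payload 7 kg.
Tool frame: the origin (TCP) lies midway between the tips of the shut fingers; the grasp point (between the pads) lies 19 mm behind it; z points along the fingers, y is the line along which they close (so a half turn about z gives the same grasp; the last joint's range is limited). The gripper opens to 88 mm and grips with 3 to 60 N. Pads are 19 mm wide; open, the fingers measure 130 mm over their backs; the gripper's body (78 mm by 193 mm) begins 47 mm behind the grasp point.
Start: joints at [90.075, 20.546, 0.682, 0, -70.136, -16.507], TCP at [0.191, 0.647, 0.227] pointing down, gripper open.
Joint ranges: [-176.03, 176.03], [-82.01, 121.73], [-58.28, 71.71], [-173.87, 95.51], [-174.79, -0.11], [-173.66, 173.66]. Speed limits (degrees/s): [136.94, 136.94, 172.46, 180, 180, 180].

## Interface

Orientations are given as [roll, pitch, yaw] about the fixed x, y, z axes, in that order (R = Rz(yaw) Ry(pitch) Rx(roll)).
In Python, from plant import ctrl, viewer, close_job gives the robot as it stands. The module is installed in compiled form; this text tells all that it offers.
- The arm moves only by the tool step_arm, never from a script. Its argument "moves" is a list that holds one entry, the list of rows, each a list of 5 numbers: the shift along the world's x, y, z in cm, then the turn about the world's z in rad, then the finger opening in cm, from 0 to 8.76. In form: [[[tx, ty, tz, twist, grip], ...]]. A call has 1 to 10 rows; each row shifts and turns the commanded pose from where the row before left it; what a row does not reach is not made up. A row lasts 1/10 s, in which the tool goes at most 50 mm and 8.59 degrees, less where a joint would pass 70% of its speed; a pose out of reach is approached as far as the arm can. A call with a gripper value outside its range is refused whole. The fingers move at their own pace and stop on an object; the grip force is fixed at half the most. Time passes only in rows, so rows that do not move let the fingers close. It gives the time, the measured TCP pose, the force, the opening and the grip force at its end, in the units of the state.
- ctrl.get_obs(): the state, without advancing time (a new reading comes with each control period).
- viewer.snapshot(name): name is "scene" or "top" or "wrist"; returns (picture, depth): 420x560x3 uint8, blue, green, red; 420x560 float32, m along the optical axis (not along the pixel's ray), 0 where there is no reading.
- viewer.camera_info(name): a dict with "camera_matrix" (3x3 intrinsics, pixels), "eye" and "orientation" of the camera in the world. Camera axes: x right, y down, z forward; pixel columns grow to the right and rows downward; lengths in m; the calibration is good to about 2 mm. A picture is of the moment at which its call begins: read the wrist's pose just before it. camera_info takes no time and is no camera call; for the wrist camera it gives the pose at the moment of the call.
- close_job(): hands the job in; it is judged then, once.
The state is a dict: "clock": time; "joint_pos": joint angles; "qvel": joint speeds; "tau": joint torques, N m; "tool_pos": TCP position; "orientation": TCP orientation; "force": force on the tool from outside, world axes, zero at the start; "moment": the same for the moment, N m; "opening": finger opening in m; "gripper_force": force on a finger pad.
Only numpy, scipy, OpenCV 4.12 (cv2) and the standard library are available. Lean on these libraries where they do the work, as an engineer would, in place of code of your own. Each camera call takes 0.05 s, during which the arm holds its last target. There are 200 camera calls.

## Working session

There is one attempt and no reset: what is moved stays moved. The work goes in short steps, Python scripts to look and compute and a tool call to move; the robot and the scene stay as the last step left them, time stands still between calls to the robot, and variables do not carry over. Pictures are saved under pics/ and viewed, at most 14 in all, crops included, and the job is handed in when it is done.

Besides the shell and the picture viewer there is one more tool, called after "Emit:" as name([rows], argument=value, ...), one row to a line, values as JSON. step_arm: Moves the arm, as the interface text tells. Its arguments: {"type":"object","properties":{"moves":{"type":"array","items":{"type":"array","items":{"type":"array","items":{"type":"number"}}}}},"required":["moves"]}

```bash
mkdir -p pics; cat > h.py <<'E'
import numpy as np, cv2
from plant import ctrl, viewer, close_job
def snap(n):
    i=viewer.camera_info(n); p,d=viewer.snapshot(n); return p,d,i
def cloud(d,i):
    K=np.array(i["camera_matrix"]);v,u=np.indices(d.shape)
    P=np.stack([(u-K[0,2])/K[0,0]*d,(v-K[1,2])/K[1,1]*d,d],-1)
    return P
E
python3 - <<'E'
from h import *
for n in ("top","scene"):
    p,d,i=snap(n); print(n,i); cv2.imwrite(f"pics/{n}0.png",p); np.save(f"{n}0.npy",d)
print(ctrl.get_obs())
E
```

```text
top {'camera_matrix': array([[395.32386931,   0.        , 279.91878557],
       [  0.        , 395.32386931, 212.85464767],
       [  0.        ,   0.        ,   1.        ]]), 'eye': array([ 0.34073485, -0.03444414,  1.0346574 ]), 'orientation': array([-1.68232339e+02,  8.40960043e-02, -9.05381604e+01])}
scene {'camera_matrix': array([[428.78174243,   0.        , 273.62534072],
       [  0.        , 428.78174243, 210.9328205 ],
       [  0.        ,   0.        ,   1.        ]]), 'eye': array([ 0.22064259, -0.6973322 ,  0.83056055]), 'orientation': array([-136.07147893,    0.85302132,  -27.79992086])}
{'clock': 0.1, 'joint_pos': array([ 9.00747009e+01,  2.05876637e+01,  6.41451850e-01, -1.97702010e-02,
       -7.01356294e+01, -1.65083912e+01]), 'qvel': array([-0.08398872, -0.10859972,  0.24581053,  0.10761267, -0.02084052,
       -0.04947353]), 'tau': array([-2.24352902e-03, -5.84158587e+01,  2.93751329e+01,  7.01546654e+00,
        1.01418103e-02, -5.26137683e-05]), 'tool_pos': array([0.19083389, 0.64702364, 0.22572468]), 'orientation': array([ 1.79916251e+02, -5.43776659e-03, -1.64404175e+01]), 'force': array([-0.28276881, -0.6466365 , -0.17276476]), 'moment': array([ 0.02929744, -0.00514516, -0.04950286]), 'gripper_force': 0.0, 'opening': 0.08789692565460103}
```

View pics/top0.png

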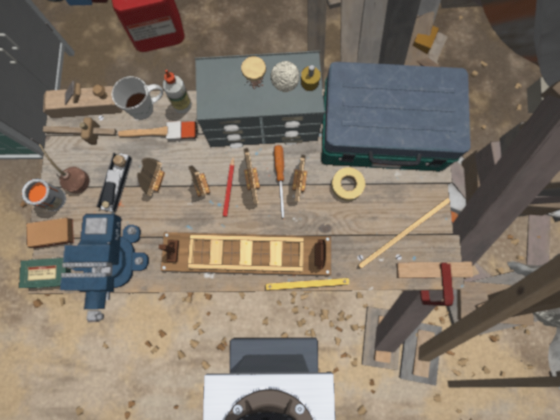

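View pics/scene0.png

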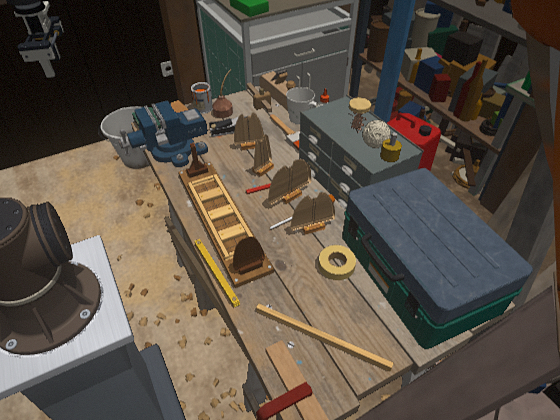

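The top view shows the board at about (245,253). The stem post is at the left end (170,250), which is +y, and the transom is at the right (320,255). The moulds are near (157,180), (202,182), (252,178) and (300,178), and the batten runs (360,265)–(450,200). The scene view agrees.

```bash
cat >> h.py <<'E'
from scipy.spatial.transform import Rotation as R
def world(d,i):
    P=cloud(d,i); W=P@R.from_euler('xyz',i["orientation"],degrees=True).as_matrix().T+i["eye"]
    W[d==0]=np.nan; return W
def rect(Q):
    (c,s,a)=cv2.minAreaRect((Q[:,:2]*1000).astype(np.float32)); 
    if s[0]<s[1]: s=s[::-1]; a+=90
    return np.round(c,1),np.round(s,1),round((a+90)%180-90,1)
E
python3 - <<'E'
from h import *
W={}
for n in ("top","scene"):
    i=viewer.camera_info(n); W[n]=world(np.load(n+"0.npy"),i)
w=W["top"]
bench=w[(w[...,0]>.5)&(w[...,0]<.6)&(abs(w[...,1])<.3)]
for n in W:
    b=W[n].reshape(-1,3); b=b[(b[:,0]>.33)&(b[:,0]<.5)&(abs(b[:,1])<.4)]; print(n,"bench z",np.nanmedian(b[abs(b[:,2])<.01][:,2]))
# moulds from top
H=w[...,2]
for nm,(u0,u1,v0,v1) in dict(A=(135,178,145,205),B=(185,218,160,205),C=(238,268,145,210),D=(287,318,148,205)).items():
    q=w[v0:v1,u0:u1].reshape(-1,3); top=q[q[:,2]>.095]; al=q[q[:,2]>.022]
    print(nm,"top",len(top),rect(top),top[:,2].max(),"plate",rect(al), "foot",rect(q[q[:,2]>.012]))
q=w[190:275,350:460].reshape(-1,3);q=q[(q[:,2]>.012)&(q[:,2]<.03)];print("bat",len(q),rect(q),np.median(q[:,2]))
q=w[225:280,155:335].reshape(-1,3);print("board",rect(q[(q[:,2]>.012)&(q[:,2]<.035)]))
for r in ((155,185),(308,335)):
    q=w[225:280,r[0]:r[1]].reshape(-1,3);q=q[q[:,2]>.09];print("end",len(q),rect(q),q[:,2].max())
p=cv2.imread("pics/top0.png");cv2.imwrite("pics/topz.png",cv2.resize(p[140:280,130:340],(800,533),interpolation=cv2.INTER_CUBIC))
E
```

```text
top bench z -7.314626717658257e-07
scene bench z 0.0010455247323923889
A top 56 (array([649.8, 302.4]), array([61. , 13.8]), -17.1) 0.11767693393903911 plate (array([650.3, 301.5]), array([92.5, 16.9]), -15.6) foot (array([648.5, 297. ]), array([93.7, 26.9]), -15.1)
B top 22 (array([636.9, 179.7]), array([41.6, 11.4]), 18.7) 0.11852504818662002 plate (array([634.5, 177.9]), array([66.2, 25.5]), 6.0) foot (array([635. , 178.4]), array([66.5, 34.1]), 19.2)
C top 9 (array([650.7,  42. ]), array([89.4, 12.1]), 10.0) 0.11000170130468367 plate (array([666.6,  46. ]), array([158. ,  22.4]), 14.7) foot (array([663.3,  44.9]), array([167.5,  34.5]), 11.6)
D top 4 (array([637.6, -89.8]), array([58.4,  3.4]), -8.7) 0.1111752795851556 plate (array([650.8, -90.9]), array([104. ,  22.7]), -11.2) foot (array([644.8, -86.6]), array([117.5,  33.5]), -8.7)
bat 1309 (array([ 500.3, -354.5]), array([272.3, 220.2]), 89.4) 0.02183596624475248
board (array([448.1,  49.1]), array([448.5, 111.1]), 86.3)
end 60 (array([454.9, 241.2]), array([18.2, 11.1]), 89.2) 0.12102078969832786
end 18 (array([ 443. , -140.4]), array([40.4,  0.5]), -2.4) 0.10630709893094104
```

View pics/topz.png

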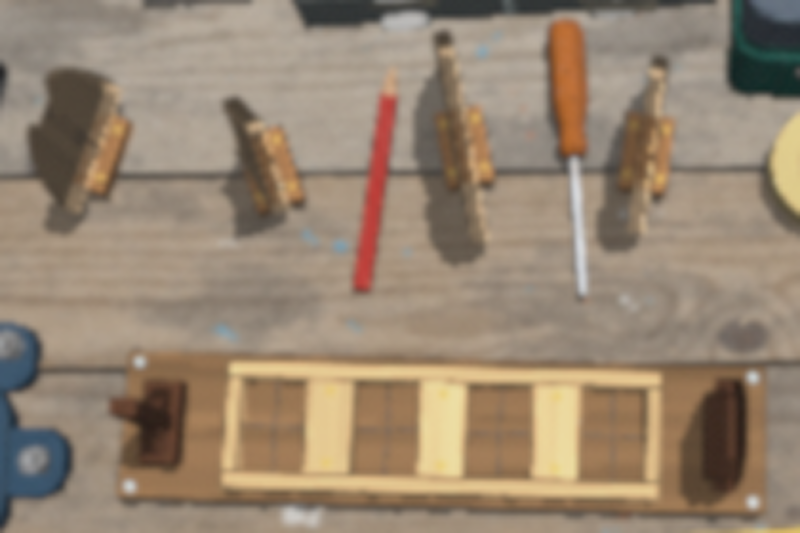

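The crop shows, left to right, moulds of 94, 66, 142 and 118 mm. The post is at the left (+y). So from left to right the bays take 66, 118, 142, 94. I'll raise the arm and go over the moulds.

Emit:
step_arm([
  [[0, 0, 5, 0, 8.7], [0, 0, 5, 0, 8.7], [0, -3, 5, 0, 8.7], [3, -4, 0, 0, 8.7], [3, -4, 0, 0, 8.7], [3, -4, 0, 0, 8.7], [3, -4, 0, 0, 8.7], [3, -4, 0, 0, 8.7], [3, -4, 0, 0, 8.7], [3, -4, 0, 0, 8.7]],
])

```text
clock: 1.1
tool_pos: [0.4016, 0.3397, 0.3694]
orientation: [-180.0, 0.0, -16.4]
force: [1.1, 0.5, 0.0]
opening: 0.0866
gripper_force: 0.0
```

```bash
python3 - <<'E'
from h import *
w=world(np.load("top0.npy"),viewer.camera_info("top"))
for u,v in ((400,330),(440,285),(430,250),(460,200),(480,190),(500,150),(540,100),(360,20),(395,90)): print(u,v,np.round(w[v,u],3))
p,d,i=snap("wrist"); print(i["eye"],i["orientation"],i["camera_matrix"][0]); cv2.imwrite("pics/w1.png",p)
o=ctrl.get_obs(); print(o["clock"],o["tool_pos"],o["orientation"],o["joint_pos"])
E
```

```text
400 330 [ 0.21  -0.477 -0.493]
440 285 [ 0.363 -0.446 -0.002]
430 250 [ 0.453 -0.429 -0.003]
460 200 [ 0.72  -0.783 -0.561]
480 190 [ 0.597 -0.542  0.065]
500 150 [ 0.844 -0.828 -0.311]
540 100 [ 1.195 -1.217 -0.615]
360 20 [ 1.532 -0.399 -0.508]
395 90 [ 0.826 -0.317  0.155]
[0.46596424 0.32130464 0.527833  ] [ 1.65447045e+02 -4.38440359e-02 -1.06375291e+02] [334.31550557   0.         281.11438612]
1.15 [0.40438069 0.33498938 0.36987359] [ 1.79933821e+02 -6.45819217e-02 -1.65629705e+01] [ 6.11214311e+01  2.69344860e+00 -3.75663977e+00  7.76955686e-02
 -8.36007987e+01  1.23068673e+01]
```

View pics/w1.png

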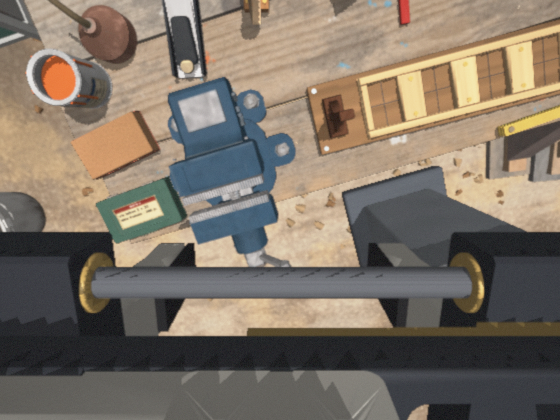

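The wrist view shows the vise, the board with its stem post at about (340,115), and the gripper body below row 230. For calibration I'll look along the board with yaw −90.

Emit:
step_arm([
  [[1, 1, 0, -0.14, 8.7], [1, 1, 0, -0.14, 8.7], [1, 1, 0, -0.14, 8.7], [1, 1, 0, -0.14, 8.7], [0.5, 1, 0, -0.14, 8.7], [0, 1, 0, -0.14, 8.7], [0, 0.5, 0, -0.14, 8.7], [0, 0, 0, -0.14, 8.7], [0, 0, 0, -0.16, 8.7], [0, 0, 0, 0, 8.7]],
])

```text
clock: 2.15
tool_pos: [0.4458, 0.4067, 0.3689]
orientation: [180.0, -0.0, -89.3]
force: [-0.2, 0.7, 0.2]
opening: 0.087
gripper_force: 0.0
```

```bash
python3 - <<'E'
from h import *
p,d,i=snap("wrist"); print(i["eye"],i["orientation"]); cv2.imwrite("pics/w2.png",p); np.save("w2.npy",d); np.save("w2i.npy",i,allow_pickle=True)
o=ctrl.get_obs(); print(o["clock"],o["tool_pos"],o["orientation"],o["joint_pos"])
E
```

```text
[0.4464493  0.34004855 0.5274102 ] [ 1.65531286e+02 -3.71557143e-02 -1.79297015e+02]
2.2 [0.4458137  0.4066523  0.36902038] [ 1.79970270e+02 -3.37047320e-02 -8.90141305e+01] [ 6.08971489e+01  1.06168453e+01  5.29356805e+00 -8.86434758e-03
 -8.47207909e+01 -5.99104692e+01]
```

View pics/w2.png

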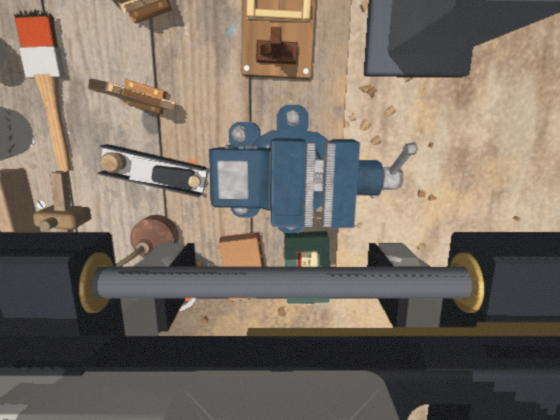

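The camera tilts backwards, so it looks straight down at about row 127, and it sees less of the board than I expected. The post is at (277,50). I'll go to the middle of the board with yaw 0 and a bit higher, so that board and moulds fit in one frame.

Emit:
step_arm([
  [[-0.5, -3.6, 1, 0.148, 8.7], [-0.5, -3.6, 1, 0.148, 8.7], [-0.5, -3.6, 1, 0.148, 8.7], [-0.5, -3.6, 1, 0.148, 8.7], [-0.5, -3.6, 1, 0.148, 8.7], [0, -3.6, 1, 0.148, 8.7], [0, -3.6, 1, 0.148, 8.7], [0, -3.6, 1, 0.148, 8.7], [0, -3.6, 1, 0.148, 8.7], [0, -2, 0, 0.148, 8.7]],
])

```text
clock: 3.2
tool_pos: [0.4208, 0.0605, 0.4613]
orientation: [-179.9, -0.2, -3.8]
force: [1.1, 0.2, -0.0]
opening: 0.087
gripper_force: 0.0
```

Emit:
step_arm([
  [[0, 0, 0, 0.074, 8.7], [0, 0, 0, 0, 8.7], [0, 0, 0, 0, 8.7]],
])

```text
clock: 3.5
tool_pos: [0.4208, 0.0627, 0.4594]
orientation: [-180.0, 0.0, -0.2]
force: [0.1, 0.1, -0.4]
opening: 0.0869
gripper_force: 0.0
```

```bash
python3 - <<'E'
from h import *
p,d,i=snap("wrist"); print(i["eye"],i["orientation"]); cv2.imwrite("pics/w3.png",p); np.save("w3.npy",d); np.save("w3i.npy",i,allow_pickle=True)
o=ctrl.get_obs(); print(o["clock"],o["tool_pos"],o["orientation"],o["joint_pos"])
E
```

```text
[0.48801631 0.06310781 0.61780561] [ 1.65436339e+02 -4.56302134e-02 -9.01284780e+01]
3.55 [0.42089563 0.06290369 0.45929157] [ 1.79995539e+02  1.50225789e-02 -1.57864867e-01] [ 3.52829305e+01 -7.79889574e+00 -2.53723891e+00 -5.09811909e-03
 -9.52764827e+01  5.45587371e+01]
```

View pics/w3.png

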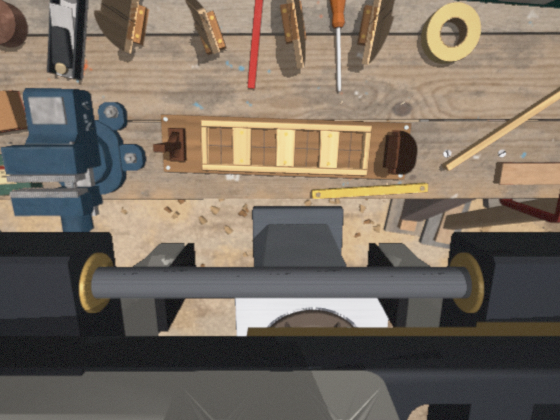

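The board is in full view, with rails at (203,122)–(370,175). The moulds are along the top edge and the batten is at the right. I'll fit the pale rail frame to get the board pose, and fit the batten and the bench features in the same script.

```bash
cat >> h.py <<'E'
def rays(px,i,z):
    K=np.array(i["camera_matrix"]); px=np.atleast_2d(px).astype(float)
    r=np.c_[(px-K[:2,2])/[K[0,0],K[1,1]],np.ones(len(px))]@R.from_euler('xyz',i["orientation"],degrees=True).as_matrix().T
    return i["eye"]+r*((z-i["eye"][2])/r[:,2])[:,None]
def pale(p,lo=(15,60,150),hi=(32,190,255)): return cv2.inRange(cv2.cvtColor(p,cv2.COLOR_BGR2HSV),lo,hi)
def big(m,roi,n=1):
    k=np.zeros_like(m);u0,u1,v0,v1=roi;k[v0:v1,u0:u1]=m[v0:v1,u0:u1]
    c,l,s,_=cv2.connectedComponentsWithStats(k); j=np.argmax(s[1:,4])+1
    v,u=np.nonzero(l==j); return np.c_[u,v]
E
python3 - <<'E'
from h import *
I={"w3":np.load("w3i.npy",allow_pickle=True).item(),"top0":viewer.camera_info("top")}
for n,ro in (("w3",(190,385,110,185)),("top0",(180,310,228,280))):
    p=cv2.imread(f"pics/{n}.png"); q=big(pale(p),ro); print(n,"rails",len(q),rect(rays(q,I[n],.030)))
    w=world(np.load(n+".npy"),I[n]); u0,u1,v0,v1=ro; print(" z rails",np.median(w[q[:,1],q[:,0],2]))
for n,rs in (("w3",((160,195,125,170),(380,420,125,180))),("top0",((155,185,230,275),(308,335,230,275)))):
    w=world(np.load(n+".npy"),I[n])
    for u0,u1,v0,v1 in rs:
        q=w[v0:v1,u0:u1].reshape(-1,3); q=q[(q[:,2]>.10)&(q[:,2]<.125)]; print(n,"end",len(q),rect(q) if len(q)>3 else "")
p=cv2.imread("pics/top0.png"); q=big(pale(p),(355,460,190,272)); print("bat",len(q),rect(rays(q,I["top0"],.02)))
E
```

```text
w3 rails 5925 (array([445.8,  56.7]), array([313.3,  97.5]), 86.2)
 z rails nan
top0 rails 3673 (array([456.5,  55.9]), array([329.7, 110.5]), 87.7)
 z rails nan
w3 end 78 (array([453.1, 237.6]), array([12. ,  8.2]), -4.0)
w3 end 97 (array([ 439.6, -139.6]), array([44.1,  1.7]), -2.1)
top0 end 56 (array([454.9, 241.2]), array([18.2, 11.1]), 89.2)
top0 end 17 (array([ 443. , -140.4]), array([40.4,  0.4]), -2.3)
bat 1399 (array([ 514. , -352.4]), array([298. , 104.4]), -65.5)
```

```bash
python3 - <<'E'
from h import *
I={"w3":np.load("w3i.npy",allow_pickle=True).item(),"top0":viewer.camera_info("top")}
p=cv2.imread("pics/w3.png");h=cv2.cvtColor(p,cv2.COLOR_BGR2HSV)
for v,u in ((125,300),(148,285),(172,300),(145,310),(115,300),(145,200),(180,300),(145,380),(130,520)): print((u,v),h[v,u])
for n,ro,w_ in (("w3",(190,385,110,185),(430,560,85,180)),("top0",(180,310,228,280),(355,460,190,272))):
    p=cv2.imread(f"pics/{n}.png");h=cv2.cvtColor(p,cv2.COLOR_BGR2HSV)
    for S in (95,110,125):
      m=cv2.inRange(h,(17,S,150),(32,255,255))
      for r,z in ((ro,.03),(w_,.02)): q=big(m,r); print(n,S,len(q),q.min(0),q.max(0),rect(rays(q,I[n],z)))
E
```

```text
(300, 125) [ 21  90 238]
(285, 148) [ 23  81 243]
(300, 172) [ 18  96 223]
(310, 145) [ 15 123 164]
(300, 115) [ 16  72 171]
(200, 145) [ 15 122 161]
(300, 180) [ 14  68 173]
(380, 145) [ 14 116  92]
(520, 130) [ 16  57 171]
w3 95 1267 [201 120] [371 175] (array([446.9,  55.3]), array([290.6,  85.5]), 88.0)
w3 95 776 [446  91] [559 169] (array([ 473.1, -322.2]), array([216.7,  12.3]), -54.8)
w3 110 9 [328 134] [331 136] (array([468.5, -20.4]), array([5.2, 3.4]), 89.9)Traceback (most recent call last):
  File "<stdin>", line 9, in <module>
  File "h.py", line 24, in big
    c,l,s,_=cv2.connectedComponentsWithStats(k); j=np.argmax(s[1:,4])+1
                                                   ~~~~~~~~~^^^^^^^^^
    return _wrapfunc(a, 'argmax', axis=axis, out=out, **kwds)
    return bound(*args, **kwds)
ValueError: attempt to get argmax of an empty sequence
```

```bash
python3 - <<'E'
from h import *
I={"w3":np.load("w3i.npy",allow_pickle=True).item(),"top0":viewer.camera_info("top")}
for n,ro,w_ in (("w3",(190,385,110,185),(430,560,85,180)),("top0",(180,310,228,280),(355,460,190,272))):
    p=cv2.imread(f"pics/{n}.png");h=cv2.cvtColor(p,cv2.COLOR_BGR2HSV)
    for V in (185,200):
      m=cv2.inRange(h,(15,62,V),(32,255,255))
      for r,z in ((ro,.03),(w_,.02)): q=big(m,r); print(n,V,len(q),q.min(0),q.max(0),rect(rays(q,I[n],z)))
    # bay centres: dark blobs inside rails, at z=.018..
    u0,u1,v0,v1=ro; hh=cv2.inRange(h,(0,0,0),(17,255,185)); f=q=big(cv2.inRange(h,(15,62,185),(32,255,255)),ro)
    k=np.zeros_like(hh); hull=cv2.convexHull(f.astype(np.int32)); cv2.fillConvexPoly(k,hull,255)
    k&=hh; k=cv2.morphologyEx(k,cv2.MORPH_OPEN,np.ones((5,5),np.uint8)); c,l,s,ce=cv2.connectedComponentsWithStats(k)
    print([(int(a[4]),np.round(rays(b,I[n],.024)[0]*1000,1)[:2]) for a,b in zip(s[1:],ce[1:]) if a[4]>100])
E
```

```text
w3 185 4492 [201 120] [371 174] (array([447.3,  55.9]), array([291.2,  85. ]), 87.9)
w3 185 870 [447  92] [559 170] (array([ 472.4, -322.6]), array([215.5,  12.5]), -54.7)
w3 200 3987 [201 120] [371 174] (array([447.1,  55.7]), array([290.1,  84.3]), 87.9)
w3 200 797 [447  92] [559 169] (array([ 472.7, -322.9]), array([214.6,  11.4]), -54.7)
[(891, array([451.9, 168.9])), (965, array([449.2,  94. ])), (956, array([446.4,  17.7])), (955, array([444. , -59.4]))]
top0 185 1981 [188 235] [303 270] (array([448.4,  53.2]), array([291.4,  84.9]), 87.9)
top0 185 534 [360 198] [449 267] (array([ 498.7, -359.3]), array([298.8,  13. ]), -54.8)
top0 200 1725 [188 235] [302 270] (array([448.9,  53.9]), array([289.3,  83.3]), 87.9)
top0 200 446 [360 199] [449 266] (array([ 497.9, -359. ]), array([297.3,  10.7]), -54.6)
[(421, array([453.4, 167.6])), (434, array([449.8,  92.1])), (442, array([447.2,  15.5])), (451, array([443.9, -61.3]))]
```

Board centre is (0.4477, 0.0547) and its yaw is −2.1°. The bay spacing of 76 mm checks out. The batten is at (0.498, −0.359), running at −54.7°. Next, a view over the moulds.

Emit:
step_arm([
  [[4, 1, -1, 0, 8.7], [4, 1, -1, 0, 8.7], [4, 1, -1, 0, 8.7], [3, 1, -1, 0, 8.7], [0, 0, 0, 0, 8.7], [0, 0, 0, 0, 8.7]],
])

```text
clock: 4.15
tool_pos: [0.5714, 0.1034, 0.4178]
orientation: [179.9, 0.2, -0.1]
force: [-0.3, -0.9, 0.0]
opening: 0.087
gripper_force: 0.0
```

```bash
python3 - <<'E'
from h import *
p,d,i=snap("wrist"); print(i["eye"],i["orientation"]); cv2.imwrite("pics/w4.png",p); np.save("w4.npy",d); np.save("w4i.npy",i,allow_pickle=True)
o=ctrl.get_obs(); print(o["clock"],o["tool_pos"],o["orientation"])
w=world(d,i)
for n,(x,y) in dict(A=(.65,.30),B=(.636,.179),C=(.652,.042),D=(.64,-.088)).items():
    q=w.reshape(-1,3); q=q[(abs(q[:,0]-x)<.1)&(abs(q[:,1]-y)<.06)]
    t=q[(q[:,2]>.100)&(q[:,2]<.125)]; f=q[(q[:,2]>.013)&(q[:,2]<.021)]
    print(n,len(t),rect(t) if len(t)>3 else "",len(f),rect(f) if len(f)>3 else "")
E
```

```text
[0.63895661 0.10405486 0.57603281] [ 1.65278611e+02 -1.45409425e-01 -9.01127494e+01]
4.2 [0.57095911 0.10304693 0.41906897] [ 1.79955609e+02  4.67778939e-02 -1.41587121e-01]
A 129 (array([648.1, 309. ]), array([58.7,  1.6]), -15.8) 765 (array([645.7, 298. ]), array([94.1, 24.6]), -15.4)
B 39 (array([632.5, 179.2]), array([40.8, 12.8]), 18.1) 567 (array([633., 174.]), array([66. , 31.6]), 8.8)
C 408 (array([693.6,  59. ]), array([155.5, 112.1]), -17.4) 1122 (array([663.3,  35.7]), array([172.5, 119.6]), 4.3)
D 630 (array([ 680.8, -113.2]), array([119.8, 107. ]), 21.9) 1093 (array([650.4, -88. ]), array([179.4, 118.2]), -0.3)
```

View pics/w4.png

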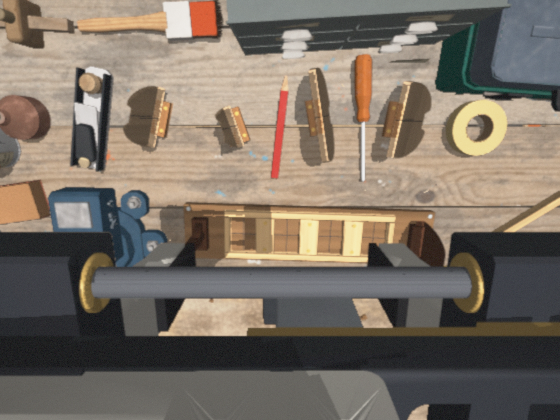

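All four moulds show from above: 94 at (160,120), 66 at (237,127), 142 at (318,117), 118 at (399,120). I'll take a near look at mould_1 and then grasp it.

Emit:
step_arm([
  [[0, 3.5, -4, 0.1, 8.7], [0, 3.5, -4, 0.1, 8.7], [0, 0.5, -4, 0.1, 8.7], [0, 0, -4, 0, 8.7], [0, 0, 0, 0, 8.7], [0, 0, 0, 0, 8.7]],
])

```text
clock: 4.8
tool_pos: [0.5711, 0.1735, 0.2663]
orientation: [180.0, -0.1, 17.0]
force: [0.4, -0.6, 1.0]
opening: 0.0868
gripper_force: 0.0
```

```bash
cat >> h.py <<'E'
def near(name,x,y,r=.075):
    p,d,i=snap("wrist"); cv2.imwrite(f"pics/{name}.png",p); o=ctrl.get_obs(); w=world(d,i).reshape(-1,3)
    q=w[(abs(w[:,0]-x)<r)&(abs(w[:,1]-y)<.05)]; e=i["eye"]
    print(o["clock"],np.round(o["tool_pos"]*1000,1),round(o["orientation"][2],1),np.round(e*1000,1))
    for lo,hi in ((.112,.122),(.095,.122),(.06,.095),(.03,.06),(.014,.021)):
        t=q[(q[:,2]>lo)&(q[:,2]<hi)]
        if len(t)>5: print(lo,len(t),*rect(t),np.round(np.median(t,0)*1000,1))
E
python3 - <<'E'
from h import *
near("w5",.634,.178,.05)
p=cv2.imread("pics/w5.png"); cv2.imwrite("pics/w5c.png",cv2.resize(p[20:230,150:430],(800,600)))
E
```

```text
4.85 [571.9 173.7 267.5] 17.0 [635.  193.8 424.8]
0.095 35 [632.  179.2] [40.1 12.2] 18.9 [627.4 171.3 102.5]
0.06 102 [633.8 173.5] [52.9  0.2] 18.6 [634.4 173.7  74.1]
0.03 58 [633.  179.6] [61.7 12.4] 18.6 [634.9 174.1  46. ]
0.014 1277 [632.7 179.3] [64.6 34. ] 18.3 [632.8 181.6  18.4]
```

View pics/w5c.png

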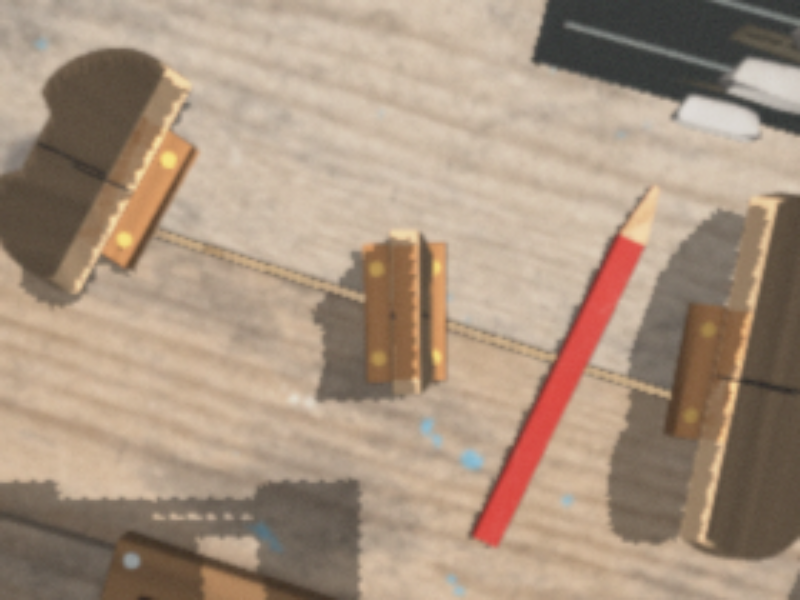

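Mould_1 is at (632.7, 179.4), yaw 18.4°. The depth bands agree on that, and the 34 mm foot width and 64.6 mm plate width match the sizes given. I'll grasp it.

Emit:
step_arm([
  [[3, 0.3, -3, 0.024, 8.7], [3.1, 0.3, -3, 0, 8.7], [0, 0, -3, 0, 7], [0, 0, 0, 0, 5], [0, 0, 0, 0, 5]],
])

```text
clock: 5.35
tool_pos: [0.633, 0.1796, 0.1768]
orientation: [180.0, -0.1, 18.4]
force: [1.0, -0.1, 1.0]
opening: 0.0688
gripper_force: 0.0
```

Emit:
step_arm([
  [[0, 0, -4, 0, 5], [0, 0, -4, 0, 5], [0, 0, -2.7, 0, 5], [0, 0, 0, 0, 0.5], [0, 0, 0, 0, 0.5], [0, 0, 0, 0, 0.5], [0, 0, 0, 0, 0.5], [0, 0, 0, 0, 0.5], [0, 0, 0, 0, 0.5]],
])

```text
clock: 6.25
tool_pos: [0.6325, 0.1799, 0.0685]
orientation: [-180.0, -0.1, 18.4]
force: [-1.3, 0.3, 5.4]
opening: 0.0115
gripper_force: 30.0
```

Emit:
step_arm([
  [[0, 0, 4, 0, 0.5], [0, 0, 4, 0, 0.5], [-3, -0.3, 2, -0.12, 0.5], [-4, -0.3, 0, -0.12, 0.5], [-4, -0.3, 0, -0.118, 0.5], [-4, -0.2, 0, 0, 0.5], [-3, 0, 0, 0, 0.5], [0, 0, 0, 0, 0.5], [0, 0, 0, 0, 0.5], [0, 0, 0, 0, 0.5]],
])

```text
clock: 7.25
tool_pos: [0.4526, 0.1688, 0.1674]
orientation: [-180.0, -0.0, -2.1]
force: [0.6, 0.4, -0.7]
opening: 0.0118
gripper_force: 30.0
```

```bash
python3 - <<'E'
from h import *
o=ctrl.get_obs(); print(o["clock"],o["tool_pos"],o["orientation"],o["gripper_force"])
p,d,i=snap("top"); cv2.imwrite("pics/t2.png",p); w=world(d,i).reshape(-1,3)
q=w[(w[:,0]>.35)&(w[:,0]<.52)&(w[:,1]>.1)&(w[:,1]<.24)]
for a in (.10,.11,.12,.13): 
  t=q[(q[:,2]>a-.003)&(q[:,2]<a+.01)]; print(a,len(t),rect(t) if len(t)>5 else "")
cv2.imwrite("pics/t2c.png",cv2.resize(p[200:290,130:350],(800,327)))
p,d,i=snap("wrist"); cv2.imwrite("pics/w6.png",p)
E
```

```text
7.25 [0.45258606 0.16883464 0.16740328] [-1.79982122e+02 -2.99381402e-02 -2.10361487e+00] 29.989421650971053
0.1 13 (array([451.5, 150.9]), array([46.9,  1.3]), -2.8)
0.11 29 (array([448., 153.]), array([64. , 20.3]), -23.9)
0.12 9 (array([435. , 155.8]), array([42.3, 17.1]), -37.8)
0.13 0
```

View pics/w6.png

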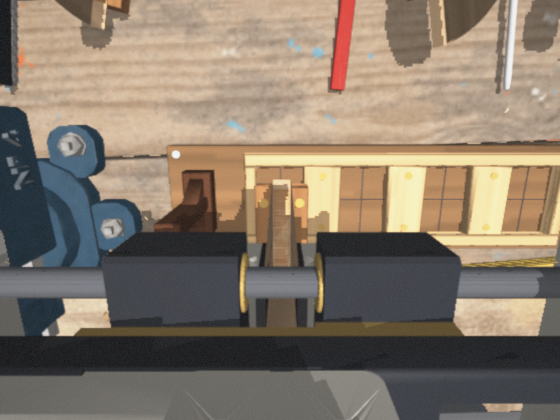

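Mould_1 is held square over the bay beside the post, with its front end at (282,185). I'll lower it.

Emit:
step_arm([
  [[-0.07, 0, -3, 0, 0.5], [0, 0, -2.5, 0, 0.5], [0, 0, -1, 0, 0.5], [0, 0, -0.5, 0, 0.5], [0, 0, -0.4, 0, 0.5], [0, 0, -0.3, 0, 0.5], [0, 0, -0.3, 0, 0.5], [0, 0, 0, 0, 0.5], [0, 0, 0, 0, 0.5]],
])

```text
clock: 8.25
tool_pos: [0.4514, 0.1687, 0.0875]
orientation: [-180.0, -0.0, -2.1]
force: [-0.2, -0.2, -0.8]
opening: 0.0118
gripper_force: 30.0
```

Emit:
step_arm([
  [[0, 0, -0.12, 0, 0.5], [0, 0, 0, 0, 3.5], [0, 0, 0, 0, 3.5], [0, 0, 0, 0, 3.5], [0, 0, 4, 0, 3.5], [2, -1, 4, 0, 4], [4, -2, 3, 0.06, 6], [4, -3, 0, 0.06, 8], [2, -3, 0, 0.05, 8.7], [0, -3.5, 0, 0.05, 8.7]],
])

```text
clock: 9.25
tool_pos: [0.5707, 0.0439, 0.1933]
orientation: [180.0, -0.0, 10.6]
force: [-0.8, -0.1, 0.1]
opening: 0.0662
gripper_force: 0.0
```

Emit:
step_arm([
  [[0.4, -12.5, 3, 0, 8.7], [0, -8, 2, -0.15, 8.7], [0, 0, 0, -0.15, 8.7], [0, 0, 0, -0.05, 8.7], [0, 0, 0, 0, 8.7], [0, 0, 0, 0, 8.7]],
])

```text
clock: 9.85
tool_pos: [0.5699, -0.0521, 0.2175]
orientation: [180.0, 0.0, -9.4]
force: [0.3, 0.7, -0.0]
opening: 0.0869
gripper_force: 0.0
```

```bash
python3 - <<'E'
from h import *
near("w7",.645,-.088,.075)
E
```

```text
9.9 [569.9 -51.9 217.5] -9.4 [636.1 -62.5 376. ]
0.112 19 [639.4 -91. ] [41.8  0.2] -8.7 [625.3 -88.8 114.1]
0.095 663 [669.5 -84.7] [121.3  46.7] 21.9 [717.2 -76.9 101.4]
0.06 564 [660.7 -84.5] [133.9  47.7] 18.4 [657.1 -89.3  82.8]
0.03 362 [641.5 -85.3] [117.2  12.5] -8.6 [650.7 -92.4  45. ]
0.014 2157 [641.6 -71.6] [117.5  67. ] 0.1 [645.9 -82.7  18.4]
```

Mould_2 is at (641, −85), yaw −8.6° (width 117 mm, thickness 12.5 mm, as expected).

Emit:
step_arm([
  [[2.4, -1.1, 0, 0.014, 8.7], [2.4, -1.1, -1, 0, 7], [2.3, -1.1, -2, 0, 6], [0, 0, 0, 0, 6], [0, 0, 0, 0, 6]],
])

```text
clock: 10.4
tool_pos: [0.6407, -0.085, 0.1864]
orientation: [180.0, 0.1, -8.7]
force: [0.1, 0.6, -0.1]
opening: 0.0622
gripper_force: 0.0
```

Emit:
step_arm([
  [[0, 0, -4, 0, 5], [0, 0, -4, 0, 5], [0, 0, -3.8, 0, 5], [0, 0, 0, 0, 0.5], [0, 0, 0, 0, 0.5], [0, 0, 0, 0, 0.5], [0, 0, 0, 0, 0.5], [0, 0, 0, 0, 0.5], [0, 0, 0, 0, 0.5]],
])

```text
clock: 11.3
tool_pos: [0.6417, -0.0851, 0.0711]
orientation: [-180.0, -0.1, -8.7]
force: [-1.8, 1.8, 5.5]
opening: 0.012
gripper_force: 30.0
```

Emit:
step_arm([
  [[0, 0, 4, 0, 0.5], [0, 0, 4, 0, 0.5], [-3, 0, 2, 0, 0.5], [-4, 0, 0, 0, 0.5], [-4, 3, 0, 0, 0.5], [-4, 4, 0, 0.06, 0.5], [-4, 4, 0, 0.055, 0.5], [-0.2, 4, 0, 0, 0.5], [0, 2.8, 0, 0, 0.5], [0, 0, 0, 0, 0.5]],
])

```text
clock: 12.3
tool_pos: [0.4583, 0.0863, 0.1703]
orientation: [-179.9, -0.1, -2.0]
force: [0.4, -0.1, -1.8]
opening: 0.0118
gripper_force: 30.0
```

Emit:
step_arm([
  [[0, 0, 0, 0, 0.5], [0, 0, 0, 0, 0.5]],
])

```text
clock: 12.5
tool_pos: [0.458, 0.083, 0.1695]
orientation: [180.0, 0.0, -2.2]
force: [-0.6, 0.2, -1.0]
opening: 0.012
gripper_force: 30.0
```

```bash
python3 - <<'E'
from h import *
o=ctrl.get_obs(); print(o["clock"],o["tool_pos"],o["orientation"],o["gripper_force"])
p,d,i=snap("wrist"); cv2.imwrite("pics/w8.png",p); np.save("w8.npy",d)
w=world(d,i).reshape(-1,3)
for lo,hi in ((.019,.032),(.1,.11),(.112,.128),(.128,.142)):
  for y0 in (.055,.13):
    q=w[(w[:,2]>lo)&(w[:,2]<hi)&(w[:,1]>y0)&(w[:,1]<y0+.075)&(w[:,0]>.45)&(w[:,0]<.55)]
    if len(q)>10: print(lo,y0,len(q),*rect(q),np.round(q.max(0)*1000,1))
E
```

```text
12.5 [0.45801494 0.0830275  0.16954077] [ 1.79989365e+02  2.25812904e-02 -2.18470617e+00] 29.994685919882613
0.019 0.055 1689 [474.3  92.5] [75.  48.3] 89.9 [498.5 130.   32. ]
0.019 0.13 2105 [475.3 167.4] [75.4 49.7] 89.0 [500.8 205.   32. ]
0.1 0.055 50 [485.7  81.9] [33.5  0.5] 87.8 [486.6  98.7 110. ]
0.1 0.13 161 [465.1 174.3] [21.1  1.3] -2.3 [475.6 175.3 109.9]
0.112 0.055 3139 [483.1  82.6] [66.8 34. ] -1.2 [516.6 100.1 127.9]
0.112 0.13 191 [466.4 174.4] [14.3  1.5] -3.4 [473.5 175.3 127.8]
0.128 0.055 137 [482.1  82.3] [64.4 12.1] -2.2 [514.5  89.4 141.8]
0.128 0.13 65 [464.8 170.7] [13.   6.5] 55.9 [471.1 174.9 134.3]
```

View pics/w8.png

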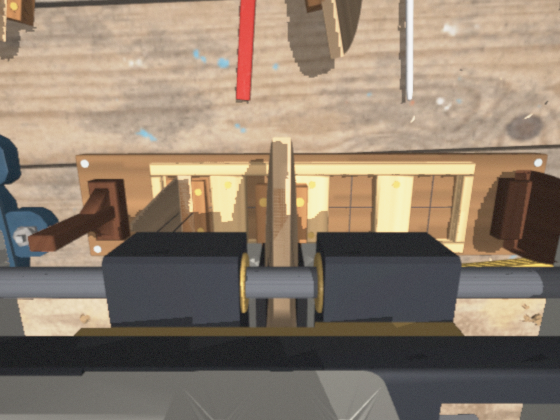

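The held mould is centred in the gripper (front end at 516.6 ≈ TCP + 59), and mould_1 sits at y = 168. I'll correct and lower.

Emit:
step_arm([
  [[-0.89, 0.97, 0, 0, 0.5], [0, 0, -3, 0, 0.5], [0, 0, -2.5, 0, 0.5], [0, 0, -1, 0, 0.5], [0, 0, -0.5, 0, 0.5], [0, 0, -0.4, 0, 0.5], [0, 0, -0.3, 0, 0.5], [0, 0, -0.3, 0, 0.5], [0, 0, 0, 0, 0.5], [0, 0, 0, 0, 0.5]],
])

```text
clock: 13.55
tool_pos: [0.4495, 0.0934, 0.0899]
orientation: [-180.0, -0.0, -2.2]
force: [-0.2, -0.4, -1.4]
opening: 0.0118
gripper_force: 30.0
```

Emit:
step_arm([
  [[0, 0, -0.1, 0, 0.5], [0, 0, 0, 0, 3.5], [0, 0, 0, 0, 3.5], [0, 0, 0, 0, 3.5], [0, 0, 4, 0, 3.5], [0, 0, 4, 0, 3.5], [4, -2, 4, 0.08, 6], [4, -2, 1, 0.08, 8], [4, -2, 0, 0.07, 8.7], [0, 0, 0, 0, 8.7]],
])

```text
clock: 14.55
tool_pos: [0.5662, 0.0348, 0.2113]
orientation: [180.0, -0.0, 11.0]
force: [-2.0, 1.0, -0.7]
opening: 0.0611
gripper_force: 0.0
```

Emit:
step_arm([
  [[0, 0, 0, 0, 8.7], [0, 0, 0, 0, 8.7]],
])

```text
clock: 14.75
tool_pos: [0.5619, 0.0366, 0.2116]
orientation: [-180.0, 0.1, 11.0]
force: [0.1, 0.2, 0.2]
opening: 0.0771
gripper_force: 0.0
```

```bash
python3 - <<'E'
from h import *
near("w9",.650,.042,.08)
E
```

```text
14.8 [561.9  36.9 211.9] 11.0 [628.   50.1 369.9]
0.112 15 [648.8  37.2] [65.2  0.1] 10.0 [634.6  34.7 114.3]
0.095 163 [644.6  36.5] [97.4  0.2] 10.0 [657.7  38.8 103.3]
0.06 372 [648.2  43.2] [135.2  12.4] 10.0 [654.7  38.3  77.4]
0.03 365 [647.8  42.9] [141.9  12.1] 10.0 [672.6  41.3  45.1]
0.014 2752 [647.8  42.7] [142.5  33.8] 10.7 [650.7  45.8  18.4]
```

Mould_3 is at (647.9, 43.0), yaw 10.0°.

Emit:
step_arm([
  [[2.9, 0.2, 0, -0.017, 8.7], [2.9, 0.2, -1, 0, 7], [2.8, 0.2, -2, 0, 6], [0, 0, 0, 0, 6], [0, 0, 0, 0, 6]],
])

```text
clock: 15.3
tool_pos: [0.6479, 0.0431, 0.1813]
orientation: [180.0, 0.1, 10.1]
force: [-0.4, -0.2, 0.0]
opening: 0.0624
gripper_force: 0.0
```

Emit:
step_arm([
  [[0, 0, -4, 0, 5], [0, 0, -4, 0, 5], [0, 0, -3.1, 0, 5], [0, 0, 0, 0, 0.5], [0, 0, 0, 0, 0.5], [0, 0, 0, 0, 0.5], [0, 0, 0, 0, 0.5], [0, 0, 0, 0, 0.5], [0, 0, 0, 0, 0.5]],
])

```text
clock: 16.2
tool_pos: [0.6493, 0.0428, 0.0723]
orientation: [-180.0, -0.1, 10.0]
force: [-1.6, 0.9, 5.4]
opening: 0.0117
gripper_force: 30.0
```

Emit:
step_arm([
  [[0, 0, 4, 0, 0.5], [0, 0, 4, 0, 0.5], [-3, -1, 2, -0.1, 0.5], [-4, -1, 0, -0.111, 0.5], [-4, -0.6, 0, 0, 0.5], [-4, 0, 0, 0, 0.5], [-4, 0, 0, 0, 0.5], [-1, 0, 0, 0, 0.5], [0, 0, 0, 0, 0.5], [0, 0, 0, 0, 0.5]],
])

```text
clock: 17.2
tool_pos: [0.4494, 0.0169, 0.1715]
orientation: [-180.0, -0.1, -2.0]
force: [-0.3, -0.1, -1.5]
opening: 0.0118
gripper_force: 30.0
```

```bash
cat >> h.py <<'E'
def held(name,ys):
    o=ctrl.get_obs(); print(o["clock"],o["tool_pos"],o["orientation"],o["gripper_force"])
    p,d,i=snap("wrist"); cv2.imwrite(f"pics/{name}.png",p); w=world(d,i).reshape(-1,3)
    for y0 in ys:
      for lo,hi in ((.019,.026),(.04,.06),(.08,.1),(.1,.112),(.112,.128),(.128,.142)):
        q=w[(w[:,2]>lo)&(w[:,2]<hi)&(abs(w[:,1]-y0)<.03)&(w[:,0]>.44)&(w[:,0]<.56)]
        if len(q)>10: print(y0,lo,len(q),*rect(q),np.round(q.max(0)*1000,1))
E
python3 - <<'E'
from h import *
held("w10",(.017,.093))
E
```

```text
17.2 [0.44938828 0.01688956 0.17148506] [-1.79969946e+02 -7.73947205e-02 -2.02112077e+00] 29.995035412721336
0.017 0.019 127 [477.9  17. ] [58.9 33.3] 89.0 [495.   46.3  26. ]
0.017 0.1 53 [475.7  16.2] [33.8  0.5] 87.9 [476.5  33.1 111.9]
0.017 0.112 3424 [479.2  15.9] [78.9 34. ] -2.3 [518.8  34.2 128. ]
0.017 0.128 184 [479.   16.1] [77.9 12.1] -2.0 [517.7  23.4 141.9]
0.093 0.019 110 [469.6  93.8] [58.7 56. ] 87.9 [497.7 122.2  25.9]
0.093 0.04 569 [473.9  92.8] [67.7 12.9] -1.8 [507.9 100.1  60. ]
0.093 0.08 749 [471.2  92.7] [62.5 13.1] -2.0 [502.7 100.2 100. ]
0.093 0.1 449 [470.   92.9] [51.6 13.2] -1.5 [495.9 100.1 112. ]
0.093 0.112 457 [468.1  98.2] [42.4 12.8] 14.6 [490.3 100.  127.9]
0.093 0.128 87 [469.9  98.8] [17.3  1.4] -0.4 [478.6  99.6 135.7]
```

Emit:
step_arm([
  [[-0.18, 0, -3, 0, 0.5], [0, 0, -2.5, 0, 0.5], [0, 0, -1, 0, 0.5], [0, 0, -0.5, 0, 0.5], [0, 0, -0.4, 0, 0.5], [0, 0, -0.3, 0, 0.5], [0, 0, -0.3, 0, 0.5], [0, 0, -0.1, 0, 0.5], [0, 0, 0, 0, 0.5]],
])

```text
clock: 18.15
tool_pos: [0.4471, 0.0167, 0.0903]
orientation: [-180.0, -0.0, -2.0]
force: [-0.1, 0.4, -2.2]
opening: 0.012
gripper_force: 30.0
```

Emit:
step_arm([
  [[0, 0, 0, 0, 3.5], [0, 0, 0, 0, 3.5], [0, 0, 0, 0, 3.5], [0, 0, 4, 0, 3.5], [0, 0, 4, 0, 3.5], [3, 3, 4, 0, 6], [3, 4, 1, 0, 8], [3, 4, 0, 0, 8.7], [3, 4, 0, 0, 8.7], [1, 4, 0, -0.1, 8.7]],
])

```text
clock: 19.15
tool_pos: [0.5741, 0.2033, 0.2137]
orientation: [180.0, -0.0, -7.9]
force: [0.1, -1.0, -0.5]
opening: 0.0695
gripper_force: 0.0
```

Emit:
step_arm([
  [[0, 4.5, 0, -0.13, 8.7], [0, 4.5, 0, 0, 8.7], [0, 1.5, 0, 0, 8.7], [0, 0, 0, 0, 8.7], [0, 0, 0, 0, 8.7]],
])

```text
clock: 19.65
tool_pos: [0.5718, 0.3062, 0.2137]
orientation: [180.0, 0.0, -15.2]
force: [0.0, -0.1, -0.5]
opening: 0.087
gripper_force: 0.0
```

```bash
python3 - <<'E'
from h import *
near("w11",.648,.301,.06)
E
```

```text
19.7 [571.9 305.7 214. ] -15.2 [636.6 289.3 372.2]
0.112 11 [652.2 308.5] [38.4  0.1] -15.9 [661.9 305.6 112.9]
0.095 126 [646.8 303.8] [58.2 12.1] -15.8 [649.8 309.  101.8]
0.06 305 [647.1 303.6] [84.4 12.4] -15.8 [653.8 307.8  77.3]
0.03 243 [647.3 303.4] [93.4 12.4] -15.8 [651.7 308.3  44.4]
0.014 1933 [647.4 303.3] [94.3 34. ] -16.4 [648.2 299.4  18.4]
```

Mould_4 is at (647.3, 303.4), yaw −15.8°.

Emit:
step_arm([
  [[2.5, -0.1, 0, -0.01, 8.7], [2.5, -0.1, -1, 0, 7], [2.45, 0, -2, 0, 6], [0, 0, 0, 0, 6], [0, 0, 0, 0, 6]],
])

```text
clock: 20.2
tool_pos: [0.6467, 0.3027, 0.1835]
orientation: [179.9, 0.0, -15.9]
force: [-0.3, -0.1, 0.8]
opening: 0.0623
gripper_force: 0.0
```

Emit:
step_arm([
  [[0, 0, -4, 0, 5], [0, 0, -4, 0, 5], [0, 0, -3.3, 0, 5], [0, 0, 0, 0, 0.5], [0, 0, 0, 0, 0.5], [0, 0, 0, 0, 0.5], [0, 0, 0, 0, 0.5], [0, 0, 0, 0, 0.5], [0, 0, 0, 0, 0.5]],
])

```text
clock: 21.1
tool_pos: [0.6471, 0.305, 0.0725]
orientation: [-179.9, -0.1, -15.8]
force: [-1.7, 0.5, 5.6]
opening: 0.0119
gripper_force: 30.0
```

Emit:
step_arm([
  [[0, 0, 4, 0, 0.5], [0, 0, 4, 0, 0.5], [-2, -2, 2.2, 0, 0.5], [-2, -4, 0, 0.12, 0.5], [-1, -4, 0, 0.119, 0.5], [0, -4.4, 0, 0, 0.5], [0, -4.4, 0, 0, 0.5], [0, -4.4, 0, 0, 0.5], [0, -4.4, 0, 0, 0.5], [0, -4.4, 0, 0, 0.5]],
])

```text
clock: 22.1
tool_pos: [0.5961, -0.0171, 0.1733]
orientation: [-180.0, -0.0, -2.1]
force: [0.6, -0.2, -2.3]
opening: 0.0117
gripper_force: 30.0
```

Emit:
step_arm([
  [[-3, -4.4, 0, 0, 0.5], [-4, 0, 0, 0, 0.5], [-4, 0, 0, 0, 0.5], [-4, 0, 0, 0, 0.5], [-0.4, 0, 0, 0, 0.5], [0, 0, 0, 0, 0.5], [0, 0, 0, 0, 0.5]],
])

```text
clock: 22.8
tool_pos: [0.4452, -0.0566, 0.1736]
orientation: [-180.0, -0.1, -2.1]
force: [0.4, 0.3, -0.9]
opening: 0.0119
gripper_force: 30.0
```

```bash
python3 - <<'E'
from h import *
held("w12",(-.059,.017))
E
```

```text
22.8 [ 0.44517536 -0.05656521  0.17359551] [-1.79983452e+02 -7.84256391e-02 -2.08817524e+00] 29.98423346900381
-0.059 0.019 206 [475.  -58.2] [59.9 31.6] 86.3 [492.2 -29.1  25.9]
-0.059 0.1 32 [474.  -57.5] [33.   0.5] 87.8 [474.8 -41.  112. ]
-0.059 0.112 2725 [466.2 -57.1] [53. 34.] -1.7 [492.8 -39.7 128. ]
-0.059 0.128 88 [465.3 -57.2] [51.1 12.1] -2.0 [490.7 -50.2 142. ]
0.017 0.019 128 [468.9   5.1] [52.9 24.6] -13.0 [493.8  12.6  26. ]
0.017 0.04 603 [478.1  15.7] [76.3 13. ] -1.9 [516.4  23.4  60. ]
0.017 0.08 869 [476.5  18.2] [72.5 13.1] 2.2 [512.7  23.5 100. ]
0.017 0.1 561 [473.5  16.1] [66.6 13.1] -1.8 [507.   23.6 112. ]
0.017 0.112 607 [471.4  21.6] [55.6 12.8] 10.3 [499.9  23.5 128. ]
0.017 0.128 118 [470.7  22.1] [25.5  1.3] -1.6 [483.5  22.8 135.2]
```

Emit:
step_arm([
  [[-0.24, -0.21, 0, 0, 0.5], [0, 0, -3, 0, 0.5], [0, 0, -2.7, 0, 0.5], [0, 0, -1, 0, 0.5], [0, 0, -0.5, 0, 0.5], [0, 0, -0.4, 0, 0.5], [0, 0, -0.3, 0, 0.5], [0, 0, -0.3, 0, 0.5], [0, 0, -0.1, 0, 0.5], [0, 0, 0, 0, 0.5]],
])

```text
clock: 23.85
tool_pos: [0.4422, -0.0588, 0.0904]
orientation: [-180.0, -0.0, -2.1]
force: [0.7, -0.3, -1.3]
opening: 0.0116
gripper_force: 30.0
```

Emit:
step_arm([
  [[0, 0, 0, 0, 3.5], [0, 0, 0, 0, 3.5], [0, 0, 0, 0, 3.5], [0, 0, 4, 0, 3.5], [0, 0, 4.5, 0, 3.5], [0, -2, 4, -0.13, 4], [0, -4, 2.5, -0.13, 5], [0.4, -4, 2.5, -0.13, 5], [0.4, -4, 2.5, -0.13, 5], [0.5, -4, 2.5, -0.13, 5]],
])

```text
clock: 24.85
tool_pos: [0.4546, -0.2404, 0.3166]
orientation: [-180.0, -0.0, -39.6]
force: [1.6, -0.5, -1.0]
opening: 0.05
gripper_force: 0.0
```

Emit:
step_arm([
  [[0.5, -4, 2, -0.13, 5], [0, -2.6, 0, -0.138, 5], [0, 0, 0, 0, 5], [0, 0, 0, 0, 5]],
])

```text
clock: 25.25
tool_pos: [0.4596, -0.3053, 0.3345]
orientation: [180.0, 0.1, -54.7]
force: [-0.3, -0.2, -0.5]
opening: 0.05
gripper_force: 0.0
```

```bash
python3 - <<'E'
from h import *
o=ctrl.get_obs(); print(o["clock"],o["tool_pos"],o["orientation"],o["joint_pos"])
p,d,i=snap("wrist"); cv2.imwrite("pics/w13.png",p); w=world(d,i)
h=cv2.cvtColor(p,cv2.COLOR_BGR2HSV); q=big(cv2.inRange(h,(15,62,185),(32,255,255)),(180,380,0,232)); print(len(q),q.min(0),q.max(0),rect(rays(q,i,.02)))
t=w[q[:,1],q[:,0]]; t=t[(t[:,2]>.016)&(t[:,2]<.024)]; print(len(t),rect(t),np.nanmedian(t[:,2]))
E
```

```text
25.25 [ 0.45957729 -0.30527874  0.33447907] [ 1.79973099e+02  5.62501508e-02 -5.47328635e+01] [-1.32643409e+01  5.91112765e+00 -4.60643870e+00 -1.73808328e-02
 -7.95423973e+01  4.85346543e+01]
12128 [180   0] [334 231] (array([ 533.1, -339.4]), array([303.1, 164.8]), -68.9)
1917 (array([ 495.7, -356.8]), array([299.4,  11.3]), -54.9) 0.020396154617237205
```

View pics/w13.png

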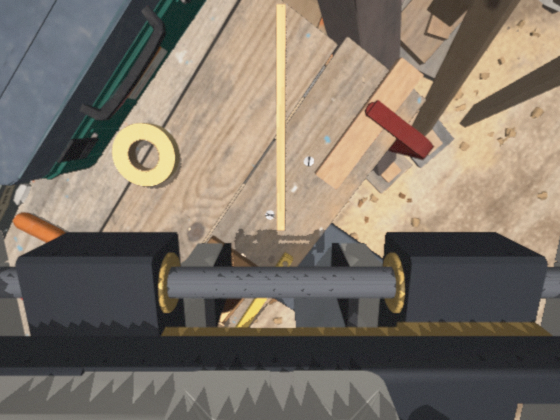

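The whole batten is visible, (281,5) to (281,230). Centre is (495.7, −356.8), yaw −54.9°, length 299 mm, top at z = 20 mm. The space around it is clear. I'll descend.

Emit:
step_arm([
  [[1.8, -2.6, -4, 0, 5], [1.8, -2.55, -4, 0, 5], [0, 0, -4.5, 0, 5], [0, 0, -4.5, 0, 5], [0, 0, -4.5, 0, 5], [0, 0, -4, 0, 5], [0, 0, -3, 0, 5], [0, 0, 0, 0, 5], [0, 0, 0, 0, 5], [0, 0, 0, 0, 5]],
])

```text
clock: 26.3
tool_pos: [0.497, -0.3556, 0.0537]
orientation: [-179.9, -0.2, -54.6]
force: [1.1, -0.4, 1.3]
opening: 0.0503
gripper_force: 0.0
```

Emit:
step_arm([
  [[-0.1, -0.1, -2.5, 0, 4], [0, 0, -1.5, 0, 4], [0, 0, -0.7, 0, 4], [0, 0, -0.3, 0, 4], [0, 0, 0, 0, 4]],
])

```text
clock: 26.8
tool_pos: [0.495, -0.3567, 0.0024]
orientation: [-180.0, -0.1, -54.7]
force: [0.2, 1.1, 0.5]
opening: 0.0401
gripper_force: 0.0
```

Emit:
step_arm([
  [[0, 0, 0, 0, 0.3], [0, 0, 0, 0, 0.3], [0, 0, 0, 0, 0.3], [0, 0, 0, 0, 0.3], [0, 0, 0, 0, 0.3], [0, 0, 2, 0, 0.3], [0, 0, 3, 0, 0.3], [0, 0, 4, 0, 0.3], [0, 0, 4, 0, 0.3], [0, 0, 4, 0, 0.3]],
])

```text
clock: 27.8
tool_pos: [0.4939, -0.3563, 0.1729]
orientation: [180.0, 0.0, -54.7]
force: [0.0, -0.5, -0.6]
opening: 0.0115
gripper_force: 30.0
```

Emit:
step_arm([
  [[0, 1, 3, -0.1, 0.3], [0, 4, 2, -0.14, 0.3], [-0.6, 4.5, 0, -0.14, 0.3], [-0.6, 4.5, 0, -0.14, 0.3], [-0.6, 4.5, 0, -0.133, 0.3], [-0.6, 4.5, 0, 0, 0.3], [-0.6, 4.5, 0, 0, 0.3], [-0.6, 4.5, 0, 0, 0.3], [-0.6, 4.5, 0, 0, 0.3], [-0.4, 4.5, 0, 0, 0.3]],
])

```text
clock: 28.8
tool_pos: [0.4479, 0.0522, 0.2217]
orientation: [-180.0, 0.0, -91.6]
force: [0.5, 0.0, 0.1]
opening: 0.0119
gripper_force: 30.0
```

Emit:
step_arm([
  [[0, 0, 0, 0, 0.3], [0, 0, 0, 0, 0.3]],
])

```text
clock: 29.0
tool_pos: [0.4485, 0.0517, 0.2214]
orientation: [180.0, -0.0, -91.4]
force: [0.4, 0.4, -0.4]
opening: 0.0117
gripper_force: 30.0
```

```bash
python3 - <<'E'
from h import *
o=ctrl.get_obs(); print(o["clock"],o["tool_pos"],o["orientation"],o["gripper_force"],o["opening"])
p,d,i=snap("wrist"); cv2.imwrite("pics/w14.png",p); w=world(d,i).reshape(-1,3)
q=w[(w[:,2]>.19)&(w[:,2]<.26)&(abs(w[:,0]-.4477)<.03)&(w[:,1]<.05)&(w[:,1]>-.15)]; print("bat",len(q),rect(q),np.median(q[:,2]),q.min(0))
for y0 in (-.059,.017):
  q=w[(w[:,2]>.124)&(w[:,2]<.142)&(abs(w[:,1]-y0)<.02)&(abs(w[:,0]-.445)<.05)]; print(y0,len(q),rect(q) if len(q)>5 else"")
p,d,i=snap("top"); cv2.imwrite("pics/t3.png",p); w=world(d,i).reshape(-1,3)
q=w[(w[:,2]>.225)&(w[:,2]<.25)&(abs(w[:,0]-.4477)<.04)&(w[:,1]<.3)&(w[:,1]>-.2)]; print("bat top",len(q),rect(q) if len(q)>5 else "")
E
```

```text
29.0 [0.44852886 0.05169635 0.22144292] [ 1.79992865e+02 -5.98166430e-04 -9.14263847e+01] 29.99984174966812 0.011716605027271954
bat 8701 (array([441.8,  -5.5]), array([107.6,  32.5]), 82.7) 0.23998749600150818 [ 0.43149271 -0.06012385  0.22117445]
-0.059 100 (array([442.7, -64.3]), array([50.3,  0.7]), -2.1)
0.017 132 (array([445. ,  23.4]), array([83.5,  0.5]), -2.0)
bat top 398 (array([448. , -40.5]), array([121.6,  12.5]), 88.5)
```

View pics/w14.png

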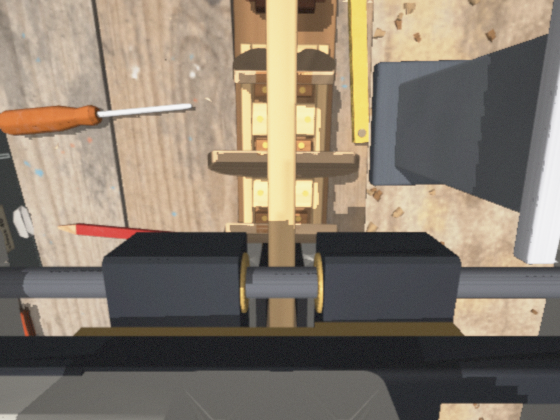

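The batten is held over the mould line: batten centre column is ~283, and the mould centres are at ~282–285 (rows 75 and 160). I'll make small corrections and lower it to just above the notches.

Emit:
step_arm([
  [[-0.1, 0.4, 0, -0.012, 0.3], [0, 0, -2, 0, 0.3], [0, 0, -2, 0, 0.3], [0, 0, -2, 0, 0.3], [0, 0, -1, 0, 0.3], [0, 0, 0, 0, 0.3], [0, 0, 0, 0, 0.3], [0, 0, 0, 0, 0.3]],
])

```text
clock: 29.9
tool_pos: [0.4486, 0.0547, 0.1524]
orientation: [-179.9, 0.0, -92.3]
force: [-0.8, -0.9, -0.3]
opening: 0.0117
gripper_force: 30.0
```

```bash
python3 - <<'E'
from h import *
o=ctrl.get_obs(); print(o["clock"],o["tool_pos"],o["orientation"],o["force"])
p,d,i=snap("scene"); cv2.imwrite("pics/s2.png",cv2.resize(p[130:300,140:310],(680,680))[:600])
p,d,i=snap("wrist"); w=world(d,i).reshape(-1,3); cv2.imwrite("pics/w15.png",p)
q=w[(w[:,2]>.160)&(w[:,2]<.19)&(abs(w[:,0]-.445)<.02)&(w[:,1]<-.02)&(w[:,1]>-.15)]; print("bat",len(q),rect(q),np.median(q[:,2]),q.min(0))
for y0 in (-.059,.017):
  q=w[(w[:,2]>.124)&(w[:,2]<.142)&(abs(w[:,1]-y0)<.02)&(abs(w[:,0]-.445)<.05)]; print(y0,len(q),rect(q) if len(q)>5 else"")
E
```

```text
29.9 [0.44855187 0.05472673 0.15239835] [-1.79919085e+02  3.68850209e-02 -9.23120018e+01] [-0.82889827 -0.93583438 -0.31543412]
bat 3179 (array([444.3, -38.5]), array([37.2, 12. ]), 88.1) 0.17091240808116756 [ 0.43782583 -0.05723925  0.16789848]
-0.059 324 (array([442.9, -64.2]), array([53.5,  1.2]), -2.0)
0.017 300 (array([444.9,  23.4]), array([82.8,  0.6]), -2.0)
```

View pics/s2.png

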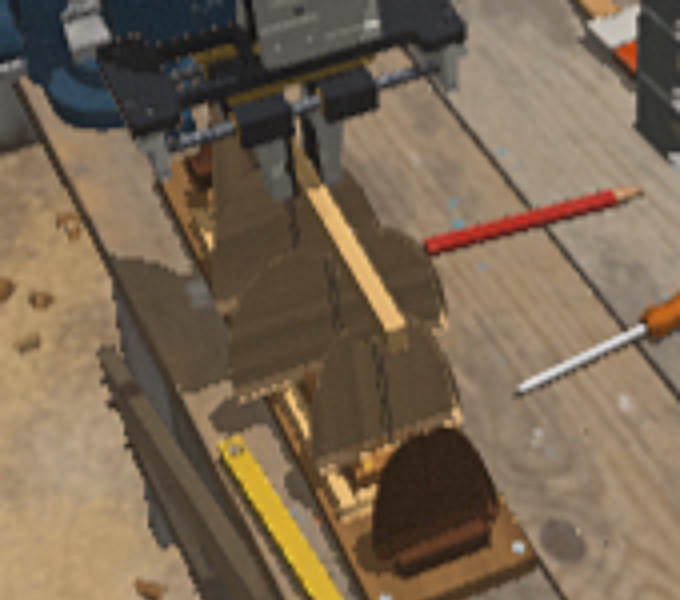

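The batten is aligned over the notches: measured x is 444.3 at y = −38.5, and the line expects 444.3. I'll lower it slowly.

Emit:
step_arm([
  [[0, 0, -1, 0, 0.3], [0, 0, -0.6, 0, 0.3], [0, 0, -0.5, 0, 0.3], [0, 0, -0.3, 0, 0.3], [0, 0, -0.2, 0, 0.3], [0, 0, 0, 0, 0.3], [0, 0, 0, 0, 0.3]],
])

```text
clock: 30.7
tool_pos: [0.448, 0.0547, 0.1255]
orientation: [-180.0, -0.0, -92.3]
force: [0.4, -0.4, -0.5]
opening: 0.0119
gripper_force: 30.0
```

Emit:
step_arm([
  [[0, 0, -0.1, 0, 0.3], [0, 0, 0, 0, 3], [0, 0, 0, 0, 3], [0, 0, 0, 0, 3], [0, 0, 3, 0, 3], [0, 0, 4, 0, 3], [0, 0, 4, 0, 3], [0, 4, 4, 0, 3], [0, 4, 4, 0, 3], [0, 0, 0, 0, 3]],
])

```text
clock: 31.7
tool_pos: [0.4502, 0.1288, 0.3102]
orientation: [-179.6, 0.3, -92.1]
force: [0.2, -0.4, -0.7]
opening: 0.0299
gripper_force: 0.0
```

```bash
python3 - <<'E'
from h import *
o=ctrl.get_obs(); print(o["clock"],o["tool_pos"],o["force"])
p,d,i=snap("wrist"); cv2.imwrite("pics/w16.png",p); w=world(d,i).reshape(-1,3); W=[w]
p,d,i=snap("scene"); cv2.imwrite("pics/s3.png",p)
a=np.array([.0366,.9993]); 
s=(w[:,:2]-[.4477,.0547])@a; x=(w[:,:2]-[.4477,.0547])@[a[1],-a[0]]
m=(abs(x)<.012)&(w[:,2]>.136)&(w[:,2]<.15)
q=w[m]; print("bat",len(q),rect(q),s[m].min(),s[m].max())
for lo in (-.15,-.1,-.05,0,.05,.1): 
  k=m&(s>lo)&(s<lo+.05); 
  if k.sum()>20: print(lo,k.sum(),np.median(w[k,2]),np.median(x[k]))
for b in (-.114,-.038,.038,.114):
  k=(abs(s-b)<.02)&(abs(x)<.025)&(abs(x)>.01)&(w[:,2]>.11)&(w[:,2]<.15)
  if k.sum()>5: print(b,k.sum(),"top z",np.round(np.percentile(w[k,2],[50,98]),4),"s",np.round(np.percentile(s[k],[5,95])*1000,1))
E
```

```text
31.7 [0.45015271 0.12883836 0.31022639] [ 0.24389628 -0.41172976 -0.66150903]
bat 3305 (array([448.4,  81. ]), array([244.4,  12. ]), 87.8) -0.09588383447390449 0.14847580005660158
-0.1 800 0.14228334501411227 -0.00012072766453297818
-0.05 752 0.14228542966662316 -0.00012695927062200048
0 691 0.14228011313151473 -0.0001406542414482348
0.05 578 0.14226505387552943 -0.00016029758141472073
0.1 484 0.14224106452456625 -0.0001699336971054298
-0.038 115 top z [0.1195 0.1314] s [-43.6 -43.1]
0.038 77 top z [0.1227 0.1328] s [45.3 45.5]
0.114 134 top z [0.1207 0.1346] s [120.2 121.1]
```

View pics/w16.png

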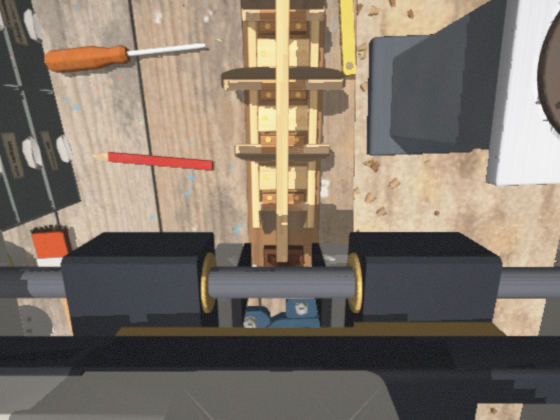

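The batten lies level: its top is at z = 142.2 mm over the length in view (expected 142), 0.1 mm off the middle line and about 1.5 mm off lengthwise. The moulds are centred in their bays. I'll hand it in.

Emit:
step_arm([
  [[0, 0, 0, 0, 3], [0, 0, 0, 0, 3], [0, 0, 0, 0, 3], [0, 0, 0, 0, 3], [0, 0, 0, 0, 3]],
])

```text
clock: 32.3
tool_pos: [0.4479, 0.125, 0.3049]
orientation: [180.0, -0.0, -92.3]
force: [0.2, -1.0, -1.0]
opening: 0.0302
gripper_force: 0.0
```

```bash
python3 -c "
from plant import close_job; print(close_job())"
```

```text
the job is handed in; nothing more can be done
None
```

Job handed in at about 32 s of the 118 s, verdict not shown: from the stem post the moulds stand 66, 118, 142, 94 mm in their bays and the keel batten lies level in the notches (top at z = 142.2 mm); mould_4 was out of view in the last check but measured in line earlier.

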